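Clear jammed pistons from a feed tray

TASK

Two pistons have jammed side by side in the mouth of the feed tray. Nudge one of them back into the hopper by about its own width while the other stays in the mouth, then slide that other one and after it the nudged one into the lane, until the first is against the end stop and the second against the first. Then screw the clamp knob clockwise until its arm bears firmly on the leading piston; only slide the pistons, upright and never lifted, and leave the loose things round the tray alone.

Things in the scene. Friction and masses are not known exactly. Their poses are not given: they have to be found in the camera images.
- feed_tray: Grey steel tray, fixed. Origin on the bench under the middle of the throat, where funnel meets lane; +y is the feed direction (about the robot's left), +x about away from the robot. Base plate 190 mm wide, 4 mm thick, y -190 to +163 mm; walls 5 mm thick, tops only 24 mm above the bench. Hopper 170 mm wide inside, y -185 to -57 mm; funnel walls run straight from x +-85 at y -57 to x +-37 mm at y 0.
- lane_stop (a point): Foot of the end stop's face, mid-lane, on the floor (tray x 0, y +150, z 4 mm); axes as the tray's. The lane is 74 mm wide inside (x +-37 mm) and runs from the throat to here; the stop is 34 mm high. A piston against the stop has its centre 33 mm before this point (tray y +117 mm), the next one 99 mm before it (tray y +51 mm).
- piston_1_mid (a point): Centre (half-way up, 33 mm above the bench) of a light grey piston, 66 mm diameter, 58 mm tall, 0.2 to 0.45 kg, standing open end up on the tray floor; top 62 mm above the bench. At the start both stand abreast in the funnel, centres about 68 mm apart, tray y -70 to -49 mm; which is at which side varies. Can be pushed, or gripped across its 66 mm above the tray walls.
- piston_2_mid (a point): Centre (half-way up) of the other piston, darker (sooty) but of the same size: 66 mm diameter, 58 mm tall, also standing on the tray floor.
- clamp_arm: Steel hold-down arm 26 mm wide. Origin on the knob's axis (tray x +90, y +122 mm), at bench height when raised; it goes straight down with the knob. From the axis it reaches 84 mm toward tray -x, over the lane's end; fully raised its top is 82 mm and its rubber foot (68 mm from the axis) 70 mm above the bench. Its pillar, 56 x 32 mm, 60 mm high, is at tray x +96, y +122 mm.
- clamp_knob (a joint): Angle of the clamp knob (rad): 0 fully raised, grows clockwise seen from above, limit 1.45. Coarse thread: knob and arm go down 6.4 mm per rad. Starts at 0 to 0.2; the foot touches a piston under it at about 1.25, and about 1.35 presses it firmly. Friction (0.05 N m) keeps it where it is left.
- knob_grip (a point): Point to grip on the knob, on its vertical axis: black bar handle, 54 mm long (along this point's x), 14 mm thick (its y), 30 mm tall; the point is 13 mm below the bar's top and 110 mm above the bench when fully raised, and sinks with the knob. At joint value 0 the bar lies along the tray's x, and turns clockwise from there by the joint value.
- grease_tin: Bystander: grease tin, 68 mm diameter, 60 mm tall, origin under its centre, at the right of the tray.
- con_rod: Bystander: connecting rod lying flat, 71 x 159 x 18 mm, origin under its centre, at the right of the tray.
- injector: Bystander: fuel injector lying flat, 62 x 123 x 23 mm, origin under its centre, at the left of the tray.
- gear: Bystander: spur gear lying flat, 64 mm diameter, 22 mm tall, origin under its centre, at the left of the tray.
There are look-alikes about, which are no part of the job. What is shaped like the part that bears piston_1_mid but orange, pink or red is not meant.

How it is judged:
By the outcome, as a careful person would: the job done as asked, in the order asked, and still so for the second after the job is handed in, with the robot touching nothing.
It also fails if it takes over 72 s, if anything falls off the work surface, if the arm or the gripper's body presses on something with over 40 N, if the wrist force passes 120 N, or if a joint passes its speed limit or range.

ROBOT

A 6-joint arm with a two-finger parallel gripper is mounted at the origin on a cart in front of the work surface, level with it; the furniture and walls round the work are solid. World frame = base frame: x ahead of the robot, y to its left, z up, the work surface at z = 0. Lengths are in m, angles in degrees, forces in N, time in s.
With the tool pointing down it reaches from about 0.35 to 0.875 m from the base axis. Payload 4.2 kg.
Tool frame: the origin (TCP) lies midway between the tips of the shut fingers; the grasp point (between the pads) lies 19 mm behind it; z points along the fingers, y is the line along which they close (so a half turn about z gives the same grasp; the last joint's range is limited). The gripper opens to 87 mm and grips with 3 to 60 N. Pads are 19 mm wide; open, the fingers measure 117 mm over their backs; the gripper's body (75 mm by 190 mm) begins 51 mm behind the grasp point.
Start: joints at [89.931, 22.042, 0.453, 0, -68.411, -14.817], TCP at [0.161, 0.604, 0.223] pointing down, gripper open.
Joint ranges: [-179.83, 179.83], [-69.29, 118.12], [-61.27, 80.66], [-181.25, 117.63], [-171.15, -9.14], [-177.46, 177.46]. Speed limits (degrees/s): [159.86, 159.86, 180, 180, 180, 180].

INTERFACE

Orientations are given as [roll, pitch, yaw] about the fixed x, y, z axes, in that order (R = Rz(yaw) Ry(pitch) Rx(roll)).
In Python, from workcell import env gives the robot as it stands. The module is installed in compiled form; this text tells all that it offers. Calls block until the motion is done:
- env.goto(position, orientation): joint-space move of the TCP to a pose.
- env.move_straight(position, rotation=None, rate=0.15, force_limit=None): straight line of the TCP; rotation=None keeps the orientation; rate is the mean speed in m/s. With force_limit (N) it stops when the force on the tool has changed by that much, and returns True; else False.
- env.set_joints(angles): joint-space move.
- env.gripper_to(opening, grasp_force=None): opening from 0.0 (shut) to 1.0 (fully open); grasp_force is the grip in N (None keeps the last); returns when the fingers have stopped.
- env.dwell(seconds).
- env.inverse_kinematics(position, orientation): joint angles nearest the present ones, or None.
- env.read_state(): the state.
- env.grab_frame(name): name is "side" or "top" or "wrist"; returns a dict with "image" (384x512x3 uint8, blue, green, red), "fx", "fy", "cx", "cy" (pixels), "position" and "orientation" of the camera in the world. Camera axes: x right, y up, looking along -z (the intrinsics and any distortion apply to the point x, -y, -z); pixel columns grow to the right and rows downward; lengths in m; the calibration is good to about 2 mm. A picture is of the moment at which its call begins. There is no depth.
A pose or a line that the arm cannot do raises env.Unreachable and nothing moves.
- env.close_job(): hands the job in; it is judged then, once.
Trained networks look in a picture, given as the dict that the camera call returned (one of the last four; its "shot" number tells which), for a name from the list of things; names that differ only in an ending like _2 or _b are one class to them, and where a whole thing is asked for, a point or a joint stands for the part that bears it (a point fixed in the world has none). Each returns a list of dicts, best first, with "score" (0 to 1); they miss things now and then, are a little off and sometimes report something else, mostly with a low value. They report only what shows in the picture. A call takes as long as a camera call. They do not tell look-alikes from the thing itself.
- env.search_frame(picture, thing): "xyz" ([x, y, z] in m, in world coordinates, good to about 4 mm: the middle of the surface that is visible of it).
- env.trace(picture, thing): "mask" (384x512 bool, what is visible of it).
The state is a dict: "clock": time; "joint_positions": joint angles; "qvel": joint speeds; "joint_torque": joint torques, N m; "position": TCP position; "tool_rot": TCP orientation; "force": force on the tool from outside, world axes, zero at the start; "wrist_torque": the same for the moment, N m; "opening": opening from 0.0 (shut) to 1.0 (fully open); "finger_force": force on a finger pad.
Only numpy, scipy, OpenCV 4.12 (cv2) and the standard library are available. Lean on these libraries where they do the work, as an engineer would, in place of code of your own. Each camera call takes 0.05 s, during which the arm holds its last target. There are 200 camera calls.

## Working session

There is one attempt and no reset: what is moved stays moved. The work goes in short steps, each a Python script; the robot and the scene stay as the last script left them, time stands still between calls to the robot, and variables do not carry over. Pictures are saved under pics/ and viewed, at most 10 in all, crops included, and the job is handed in when it is done.

```bash
mkdir -p pics; ls; python3 - <<'E'
from workcell import env
import cv2,numpy as np
s=env.read_state();print(s['clock'],s['position'],s['tool_rot'],s['opening'])
ims=[]
for n in ("top","side"):
    p=env.grab_frame(n);ims.append(p['image']);print(n,p['fx'],p['cx'],p['cy'],p['position'],p['orientation'],[k for k in p])
    for t in ("feed_tray","piston_1_mid","clamp_arm","clamp_knob","knob_grip","lane_stop","grease_tin","con_rod","injector","gear"):
        try:
            r=env.search_frame(p,t)
            print(t,[(np.round(d['xyz'],3).tolist(),round(d['score'],2)) for d in r])
        except Exception as e: print(t,e)
    cv2.imwrite(f"pics/{n}0.png",cv2.resize(p['image'],(800,600)))
E
```

```text
pics
0.0 [0.16038826 0.60344024 0.22145211] [ 1.79874504e+02 -6.42209511e-03 -1.48957093e+01] 1.0009340986069308
top 483.2584872930695 263.59645272159776 192.64761029783978 [ 0.3947768  -0.03886941  1.5681361 ] [  3.60329199  -0.66550417 -89.52511726] ['image', 'fx', 'fy', 'cx', 'cy', 'position', 'orientation', 'shot']
feed_tray [([0.544, -0.065, 0.003], 0.6)]
piston_1_mid [([0.356, -0.309, 0.043], 0.95), ([0.36, -0.025, 0.038], 0.91), ([0.517, -0.141, 0.039], 0.9), ([0.354, -0.192, 0.038], 0.73), ([0.625, -0.403, 0.056], 0.72)]
clamp_arm [([0.595, 0.05, 0.082], 0.72), ([0.519, -0.142, 0.037], 0.5), ([0.543, -0.071, 0.003], 0.28)]
clamp_knob []
knob_grip [([0.616, 0.051, 0.121], 0.59)]
lane_stop [([0.544, -0.068, 0.008], 0.62)]
grease_tin [([0.629, -0.404, 0.057], 0.91), ([0.544, -0.066, 0.006], 0.39)]
con_rod [([0.427, -0.417, 0.018], 0.75), ([0.543, -0.069, 0.005], 0.56)]
injector [([0.429, 0.318, 0.021], 0.71), ([0.619, 0.047, 0.123], 0.33)]
gear [([0.592, 0.326, 0.01], 0.73), ([0.546, -0.07, 0.004], 0.62)]
side 470.48271470948856 255.63292000597227 196.8922465245616 [1.12943659 0.26681882 1.19419489] [ 32.80450849  -0.52003089 118.47945527] ['image', 'fx', 'fy', 'cx', 'cy', 'position', 'orientation', 'shot']
feed_tray [([0.56, -0.059, 0.002], 0.9), ([0.505, -0.14, 0.046], 0.61), ([0.62, 0.056, 0.121], 0.25)]
piston_1_mid [([0.505, -0.138, 0.047], 0.93), ([0.432, -0.42, 0.019], 0.72), ([0.356, -0.19, 0.04], 0.69), ([0.365, -0.028, 0.038], 0.6)]
clamp_arm [([0.611, 0.053, 0.08], 0.7)]
clamp_knob [([0.621, 0.054, 0.114], 0.57)]
knob_grip [([0.622, 0.053, 0.122], 0.49)]
lane_stop [([0.565, -0.058, 0.003], 0.76)]
grease_tin [([0.638, -0.399, 0.056], 0.64)]
con_rod [([0.433, -0.422, 0.017], 0.87)]
injector [([0.433, 0.317, 0.018], 0.88), ([0.581, -0.14, 0.045], 0.29)]
gear [([0.586, 0.315, 0.011], 0.5)]
```

View pics/top0.png

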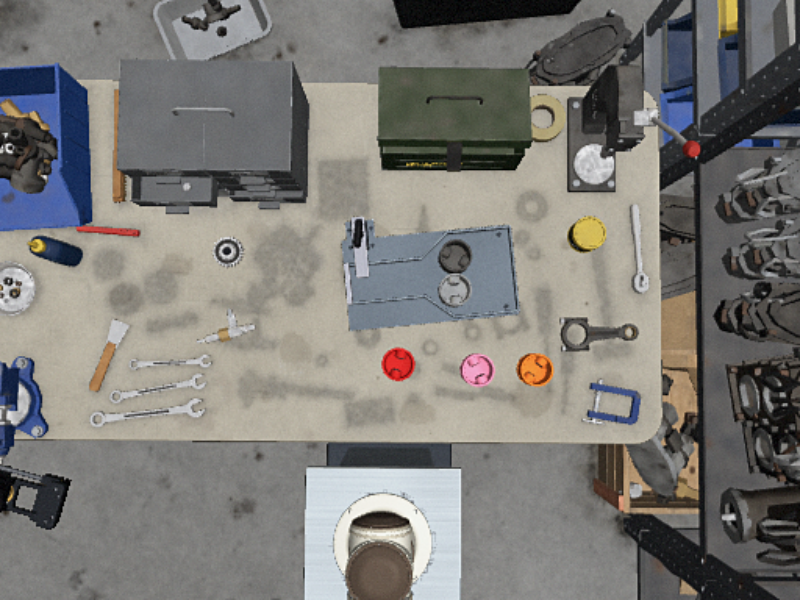

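View pics/side0.png

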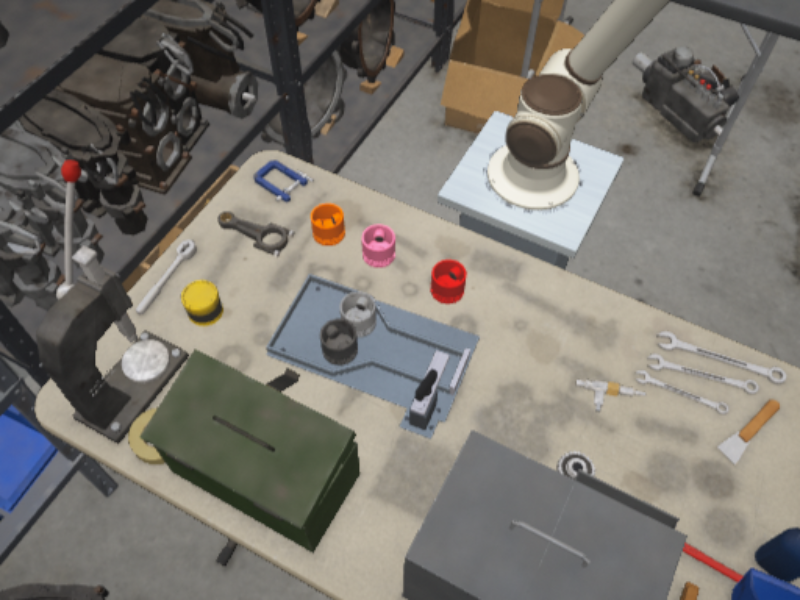

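The top view (800×600) shows the light piston at (455,291) and the dark one at (455,257). The clamp is at (358,245) and the tray is yawed about +5°. The side view agrees, and the red, pink and orange pistons are decoys. Next I'll take a closer look with the wrist camera.

```bash
python3 - <<'E'
from workcell import env
import cv2,numpy as np
for yaw in (95,-85,5,185):
    print(yaw,np.round(env.inverse_kinematics([.54,-.06,.40],[180,0,yaw]) if env.inverse_kinematics([.54,-.06,.40],[180,0,yaw]) is not None else [0]))
env.goto([.52,-.05,.42],[180,0,5])
p=env.grab_frame("wrist");print(p['fx'],p['fy'],p['cx'],p['cy'],p['position'],p['orientation'],[k for k in p])
for t in ("piston_1_mid","knob_grip","clamp_arm"):
    print(t,[(np.round(d['xyz'],3).tolist(),round(d['score'],2)) for d in env.search_frame(p,t)])
cv2.imwrite("pics/w1.png",cv2.resize(p['image'],(800,600),interpolation=cv2.INTER_CUBIC))
np.save("w1.npy",p,allow_pickle=True)
s=env.read_state();print(s['clock'],s['position'],s['tool_rot'],s['joint_positions'])
E
```

```text
95 [ 11.  10.   9.   0. -89. 174.]
-85 [ 11.  10.   9.   0. -89.  -6.]
5 [ 11.  10.   9.   0. -89.  84.]
185 [ 11.  10.   9.  -0. -89. -96.]
319.40387471264324 319.40387471264324 260.38648382690485 192.08046562165663 [ 0.59164003 -0.04217204  0.58132265] [-1.53603816e+01  4.89663183e-02 -8.49110381e+01] ['image', 'fx', 'fy', 'cx', 'cy', 'position', 'orientation', 'shot']
piston_1_mid [([0.364, -0.182, 0.029], 0.93), ([0.376, -0.305, 0.035], 0.91), ([0.353, -0.027, 0.042], 0.83), ([0.516, -0.142, 0.048], 0.81)]
knob_grip [([0.617, 0.049, 0.117], 0.63)]
clamp_arm [([0.6, 0.05, 0.082], 0.79)]
4.025 [ 0.52008578 -0.04958058  0.41981093] [1.79999218e+02 2.10170846e-02 5.04469348e+00] [ 1.23637185e+01  7.70738094e+00  8.50633725e+00 -1.90235028e-03
 -9.08199017e+01  8.26809483e+01]
```

View pics/w1.png

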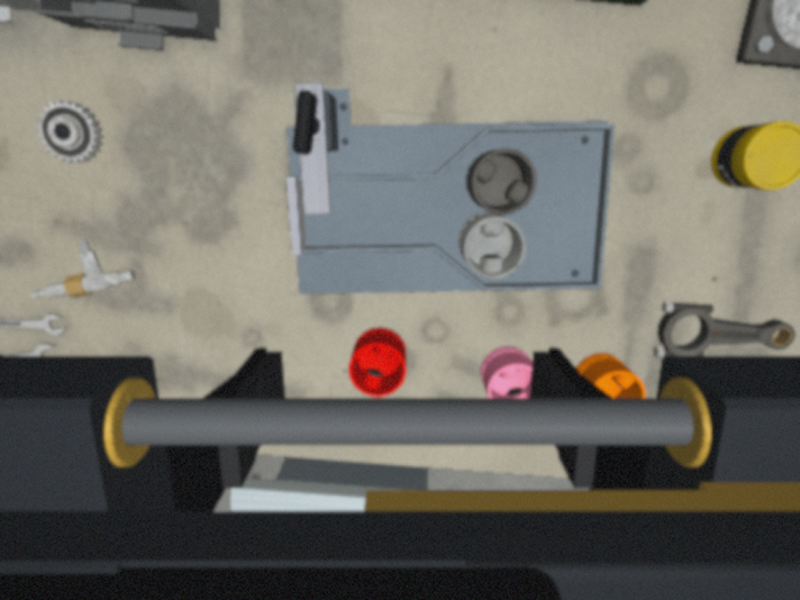

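The wrist view (800×600) shows the base corners at about (301,293), (288,127), (599,286) and (612,121). The dark piston's top is at (501,180), the light one's at (491,246), and the knob bar is centred at (305,122). I'll fit the tray pose and check it with an overlay.

```bash
cat > h.py <<'E'
import numpy as np,cv2
from scipy.spatial.transform import Rotation as Ro
from scipy.optimize import least_squares
def proj(p,X):
    R=Ro.from_euler('xyz',p['orientation'],degrees=True).as_matrix()
    c=(np.atleast_2d(X)-p['position'])@R
    return np.c_[p['cx']+p['fx']*c[:,0]/-c[:,2],p['cy']+p['fy']*-c[:,1]/-c[:,2]]
def ray(p,uv,z):
    R=Ro.from_euler('xyz',p['orientation'],degrees=True).as_matrix()
    d=R@np.array([(uv[0]-p['cx'])/p['fx'],-(uv[1]-p['cy'])/p['fy'],-1]);o=np.array(p['position'])
    return o+d*(z-o[2])/d[2]
def T(t,X):
    X=np.atleast_2d(np.array(X,float)).copy();c,s=np.cos(t[2]),np.sin(t[2])
    X[:,:2]=X[:,:2]@np.array([[c,s],[-s,c]])+t[:2];return X
E
cat > fit.py <<'E'
from h import *
p=np.load("w1.npy",allow_pickle=True).item();k=1.5625
uv=np.array([[301,293],[288,127],[599,286],[612,121]])/k
X=np.array([[-95,163,4],[95,163,4],[-95,-190,4],[95,-190,4]])/1e3
r=least_squares(lambda t:(proj(p,T(t,X))-uv).ravel(),[.54,-.06,.09]);t=r.x
print(t[:2],np.degrees(t[2]),np.round(r.fun*k,1));np.save("tray.npy",t)
def inv(w):
    c,s=np.cos(t[2]),np.sin(t[2]);d=w[:2]-t[:2];return np.round([c*d[0]+s*d[1],-s*d[0]+c*d[1]],4)
pd=ray(p,np.array([501,180])/k,.062);pl=ray(p,np.array([491,246])/k,.062);kn=ray(p,np.array([305,122])/k,.122)
print("dark",inv(pd),"light",inv(pl),"knob",inv(kn))
a=ray(p,np.array([301,93])/k,.122);b=ray(p,np.array([308,152])/k,.122)
print("knob bar",inv(a),inv(b))
im=cv2.resize(p['image'],None,fx=3,fy=3,interpolation=cv2.INTER_CUBIC)
def L(pts,z,c,cl=False):
    q=proj(p,T(t,np.c_[np.array(pts)/1e3,np.full(len(pts),z/1e3)]))*3
    cv2.polylines(im,[np.round(q).astype(int)],cl,c,1,cv2.LINE_AA)
L([(-95,163),(95,163),(95,-190),(-95,-190)],4,(0,0,255),True)
for s in(1,-1):L([(s*37,150),(s*37,0),(s*85,-57),(s*85,-185)],24,(0,255,255))
L([(-37,150),(37,150)],34,(0,255,0))
L([(-85,-185),(85,-185)],24,(0,255,255))
th=np.linspace(0,6.28,60)
for c in(inv(pd),inv(pl)):L(np.c_[c[0]*1e3+33*np.cos(th),c[1]*1e3+33*np.sin(th)],62,(255,0,255))
L([(117,122),(63,122)],122,(255,255,0))
cv2.imwrite("pics/ov.png",im[120:620,480:1240])
E
python3 fit.py
```

```text
[ 0.54228955 -0.08167371] 6.297601120273201 [ 0.9  1.   0.6 -0.8 -1.2  2.1 -0.3 -2. ]
dark [ 0.0348 -0.0606] light [-0.0323 -0.0521] knob [0.0897 0.122 ]
knob bar [0.1132 0.1237] [0.0646 0.1213]
```

View pics/ov.png

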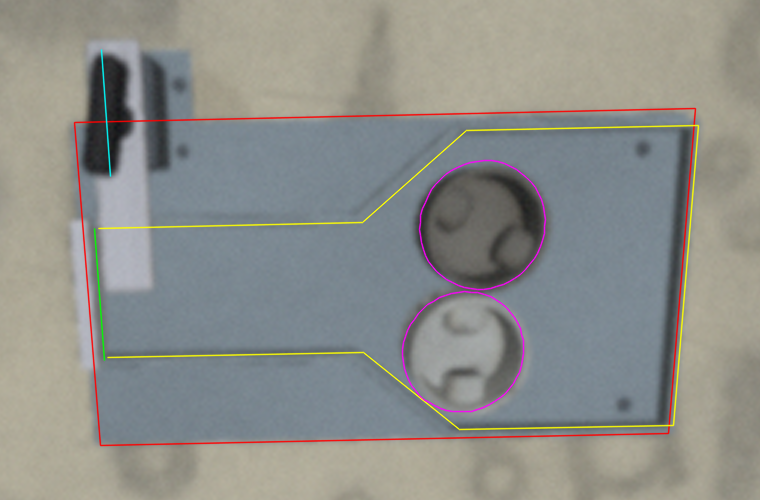

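The overlay agrees with the picture to about 2 mm. The light piston is at tray (-32,-52) and the dark one at (35,-61), about 68 mm apart as stated. The knob is at (90,122) and its angle is close to 0. I'll nudge the dark piston back.

```bash
cat >> h.py <<'E'
t=np.load("tray.npy")
YAW=float(np.degrees(t[2]))
def W(x,y,z): return T(t,[x/1e3,y/1e3,z/1e3])[0]
E
cat > a.py <<'E'
from h import *
from workcell import env
def st(m):
    s=env.read_state();d=T([0,0,-t[2]],[[*(s['position'][:2]-t[:2]),s['position'][2]]])[0]*1e3
    print(m,round(s['clock'],2),np.round(d,1),'op',round(s['opening'],3),'F',np.round(s['force'],1),'ff',np.round(s['finger_force'],1))
O=[180,0,YAW]
env.goto(W(35,-60,110),O)
env.move_straight(W(35,-60,32),rate=.12,force_limit=12); st('down')
env.gripper_to(0.0,12); st('grip')
env.move_straight(W(35,-128,32),rate=.06); st('nudged')
env.gripper_to(1.0); st('open')
env.move_straight(W(35,-128,90),rate=.2)
env.move_straight(W(-32,-52,90),rate=.2)
p=env.grab_frame("top");q=env.grab_frame("wrist")
for a in(p,q):
    print([(np.round((T([0,0,-t[2]],[[*(np.array(d['xyz'][:2])-t[:2]),d['xyz'][2]]])[0])*1e3),round(d['score'],2)) for d in env.search_frame(a,"piston_1_mid")])
cv2.imwrite("pics/w2.png",np.hstack([p['image'][100:300,150:400],q['image'][:200,100:450]]))
E
python3 a.py
```

```text
down 6.07 [ 35.9 -60.1  32.9] op 1.003 F [-0.9 -0.6  0.9] ff 0.0
grip 6.61 [ 35.8 -60.5  32.9] op 0.732 F [ 0.6 -3.2  3.7] ff 12.0
nudged 7.89 [  35.6 -126.7   32.8] op 0.739 F [-0.2  3.3  7.1] ff 12.1
open 8.61 [  35.  -128.    31.9] op 1.0 F [ 0.2  0.8 -0.5] ff 0.0
[(array([-171.,   66.,   38.]), 0.77), (array([-212., -203.,   41.]), 0.76), (array([-197.,  -87.,   36.]), 0.65)]
[(array([-147.,   51.,    2.]), 0.67), (array([-37., -53.,  46.]), 0.61)]
```

View pics/w2.png

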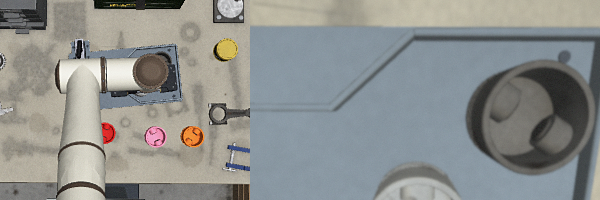

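In the wrist crop on the right, the dark piston (535,115) is back in the hopper and the light one (420,185) is still in the mouth. I'll slide the light piston into the lane.

```bash
cat > b.py <<'E'
exec(open('a.py').read().split("env.goto(W(35")[0])
env.move_straight(W(-32,-52,32),rate=.12,force_limit=12); st('down')
env.gripper_to(0.0,12); st('grip')
env.move_straight(W(0,-8,32),rate=.06,force_limit=30); st('throat')
env.move_straight(W(0,48,32),rate=.08,force_limit=30); st('lane')
env.gripper_to(0.92); st('open')
env.move_straight(W(0,48,90),rate=.2)
env.gripper_to(1.0)
env.goto(W(35,-128,90),O)
env.move_straight(W(35,-128,32),rate=.12,force_limit=12); st('down')
env.gripper_to(0.0,12); st('grip')
env.move_straight(W(0,-60,32),rate=.08,force_limit=30); st('mid')
env.move_straight(W(0,-34,32),rate=.08,force_limit=30); st('throat')
env.gripper_to(1.0); st('open')
env.move_straight(W(0,-34,95),rate=.2)
env.gripper_to(0.0)
env.move_straight(W(0,-90,95),rate=.2)
p=env.grab_frame("wrist")
cv2.imwrite("pics/w3.png",p['image'])
st('end')
E
python3 b.py
```

```text
down 10.54 [-31.5 -52.3  32.2] op 0.997 F [0.4 0.1 0.9] ff 0.0
grip 11.07 [-31.2 -52.5  32.9] op 0.756 F [-0.3 -3.4  4.7] ff 12.0
throat 12.12 [-1.3 -8.7 32.8] op 0.751 F [-2.8 -4.8  9.2] ff 12.0
lane 12.97 [ 0.6 48.2 32.8] op 0.751 F [-1.  -1.5  7.2] ff 12.0
open 13.57 [-0.1 48.  31.8] op 0.915 F [ 0.2 -0.3 -0.1] ff 0.0
down 15.87 [  35.7 -127.6   32.6] op 1.002 F [-0.2 -0.2 -0.2] ff 0.0
grip 16.41 [  35.3 -127.9   32.6] op 0.739 F [-1.   1.7  4. ] ff 12.0
mid 17.52 [  0.  -59.4  32.5] op 0.737 F [-0.4  0.5  8.8] ff 12.1
throat 17.99 [ -0.3 -33.5  32.5] op 0.738 F [0.3 1.3 8.5] ff 12.1
open 18.71 [ -0.1 -34.1  31.9] op 1.004 F [-0.1 -2.2  0.4] ff 1.2
end 21.18 [ -0.2 -90.   94.8] op 0.005 F [ 0.1 -0.1  0.6] ff 0.0
```

View pics/w3.png

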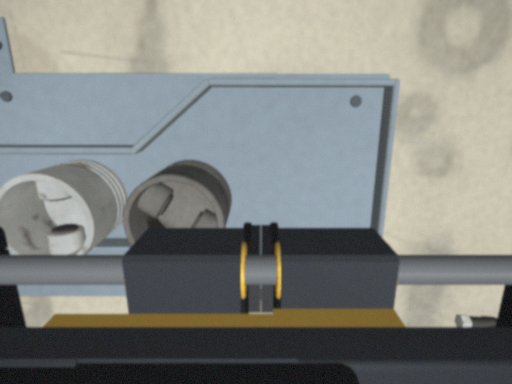

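The light piston (60,210) is in the lane and the dark one (180,205) is behind it in the throat. I'll push both to the stop from behind.

```bash
cat > c.py <<'E'
exec(open('a.py').read().split("env.goto(W(35")[0])
env.move_straight(W(0,-90,28),rate=.15,force_limit=12); st('down')
print(env.move_straight(W(0,-25,28),rate=.06,force_limit=15)); st('p1')
print(env.move_straight(W(0,14,28),rate=.03,force_limit=12)); st('stop')
env.move_straight(W(0,-30,28),rate=.15)
env.move_straight(W(0,-30,150),rate=.25)
env.gripper_to(0.6)
env.goto(W(40,0,330),O)
p=env.grab_frame("wrist"); np.save("w4.npy",p,allow_pickle=True)
cv2.imwrite("pics/w4.png",p['image'][:240])
st('end')
for y in (YAW,YAW-90,YAW+180):
  for dz in (0,-80):
    j=env.inverse_kinematics(W(90,122,96),[180,0,y+dz]);print(y+dz,None if j is None else np.round(j))
E
python3 c.py
```

```text
down 21.78 [  0.6 -89.7  28.5] op 0.009 F [-0.1 -1.   0.5] ff 0.0
False
p1 23.02 [  0.6 -24.8  28.7] op 0.003 F [ 0.7 -4.3  3.8] ff 2.6
True
stop 24.26 [ 0.5 11.1 29.4] op 0.005 F [ 1.3 -4.5  1.5] ff 2.4
end 27.23 [3.910e+01 1.000e-01 3.282e+02] op 0.602 F [ 0.2 -0.6 -0.8] ff 0.0
6.297601120273201 [ 20.  28. -10.   0. -52.  77.]
-73.7023988797268 [ 20.  28. -10.   0. -52.  -3.]
-83.7023988797268 [ 20.  28. -10.   0. -52. -13.]
-163.7023988797268 [ 20.  28. -10.  -0. -52. -93.]
186.2976011202732 [  20.   28.  -10.   -0.  -52. -103.]
106.29760112027321 [ 20.  28. -10.   0. -52. 177.]
```

View pics/w4.png

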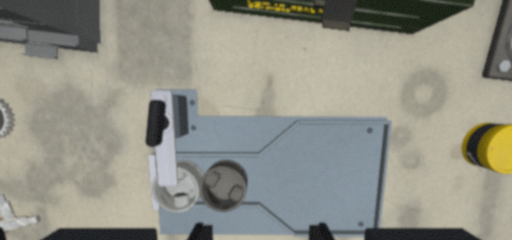

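The light piston (176,187) is at the lane end under the arm, with the dark one (225,184) touching it. I'll check that numerically along with the knob angle.

```bash
python3 - <<'E'
from h import *
p=np.load("w4.npy",allow_pickle=True).item()
def inv(w): return T([0,0,-t[2]],[[*(w[:2]-t[:2]),w[2]]])[0]*1e3
for n,uv,z in (("dark",(225,184),.062),("light",(176,187),.062),("bar",(156,123),.122),("stopR",(158,180),.034)): print(n,np.round(inv(ray(p,uv,z)),1))
im=cv2.resize(p['image'],None,fx=5,fy=5,interpolation=cv2.INTER_CUBIC)
th=np.linspace(0,6.28,80)
def L(pts,z,c):
    q=proj(p,T(t,np.c_[np.array(pts)/1e3,np.full(len(pts),z/1e3)]))*5
    cv2.polylines(im,[np.round(q).astype(int)],False,c,1,cv2.LINE_AA)
for y in(51,117):L(np.c_[33*np.cos(th),y+33*np.sin(th)],62,(255,0,255))
L([(-37,150),(37,150)],34,(0,255,0));L([(-37,150),(-37,0)],24,(0,255,255));L([(37,150),(37,0)],24,(0,255,255))
L([(117,122),(63,122)],123,(255,255,0))
cv2.imwrite("pics/ov4.png",im[420:1180,680:1340][80:680])
E
```

```text
dark [ 4.9 50.6 62. ]
light [  0.5 118.7  62. ]
bar [ 90.8 119.7 122. ]
stopR [  3.9 152.1  34. ]
```

View pics/ov4.png

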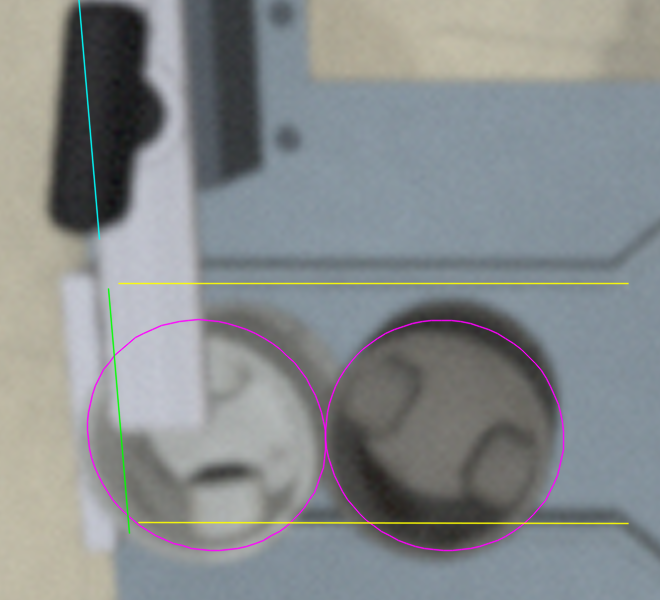

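The overlay puts the light piston at about y 117 and the dark one at about 51, both touching, with the bar at roughly +0.1 rad. Next is the knob.

```bash
cat > d.py <<'E'
exec(open('a.py').read().split("env.goto(W(35")[0])
def q(a): return [180,0,YAW-np.degrees(a)]
def z(a): return 93-6.4*(a-.1)
env.goto(W(90,121.5,150),q(.1))
print(env.move_straight(W(90,121.5,z(.1)),rate=.1,force_limit=12)); st('down')
env.gripper_to(0.0,45); st('grip')
for a in (.4,.8,1.15,1.25,1.32,1.38):
    env.move_straight(W(90,121.5,z(a)),rotation=q(a),rate=.012 if a<1.2 else .006)
    s=env.read_state();print(a,np.round(s['wrist_torque'],2),np.round((YAW-s['tool_rot'][2])/57.2958,3));st('')
env.dwell(.3)
p=env.grab_frame("wrist");cv2.imwrite("pics/w5.png",p['image'])
E
python3 d.py
```

```text
False
down 28.84 [ 90.7 121.3  93.8] op 0.603 F [-0.4 -0.3 -0.1] ff 0.0
grip 29.58 [ 90.5 123.9  94.1] op 0.156 F [-3.6  9.   3.8] ff 73.6
0.4 [ 2.27  0.96 -0.12] 0.399
 30.03 [ 90.5 123.9  92.2] op 0.159 F [-4.3  7.9  5.4] ff 73.6
0.8 [ 2.36  1.   -0.06] 0.799
 30.58 [ 90.5 124.   89.6] op 0.156 F [-2.8  8.6  4.5] ff 73.6
1.15 [ 2.38  1.09 -0.07] 1.149
 31.08 [ 90.6 124.   87.4] op 0.154 F [-2.9  8.4  4. ] ff 73.6
1.25 [ 2.34  1.03 -0.04] 1.249
 31.34 [ 90.7 124.   86.9] op 0.153 F [-2.3  8.5  4.8] ff 72.7
1.32 [2.45 1.09 0.12] 1.318
 31.59 [ 90.8 124.   86.6] op 0.161 F [-2.4  9.   5.9] ff 72.6
1.38 [2.38 0.96 0.4 ] 1.377
 31.84 [ 91.  124.   86.5] op 0.157 F [-3.3  8.1  6.3] ff 66.8
```

View pics/w5.png

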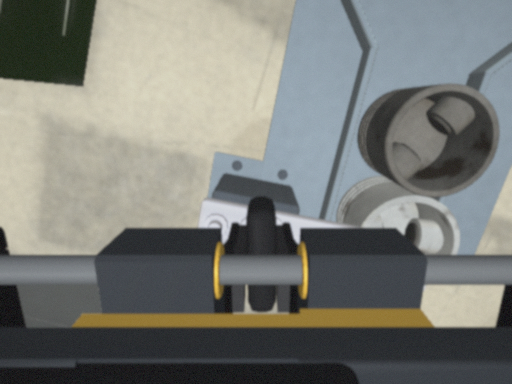

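The torque rises from about 1.28 rad, so the foot is bearing on the piston. I'll turn a touch further, release and verify.

```bash
cat > e.py <<'E'
exec(open('d.py').read().split("env.goto(W(90")[0])
env.move_straight(W(90,121.5,z(1.405)),rotation=q(1.405),rate=.006)
s=env.read_state();print(np.round(s['wrist_torque'],2));st('')
env.gripper_to(0.6); st('open')
env.move_straight(W(90,121.5,150),rate=.15)
env.goto(W(40,20,330),O)
p=env.grab_frame("wrist"); im=p['image']
b=proj(p,W(90,122,114))[0]; dk=((im.max(2)<70)&(np.hypot(*np.meshgrid(np.arange(512)-b[0],np.arange(384)-b[1]))<28))
v,u=np.nonzero(dk)
P=np.array([(T([0,0,-t[2]],[[*(ray(p,x,.114)[:2]-t[:2]),0]])[0][:2]) for x in zip(u,v)])*1e3
w,V=np.linalg.eigh(np.cov(P.T));d=V[:,1];print('bar c',P.mean(0).round(1),'len sd',np.sqrt(w).round(1),'angle cw rad',round(float((-np.arctan2(d[1],d[0]))%np.pi),3))
cv2.imwrite("pics/w6.png",cv2.resize(im[80:230,100:300],None,fx=3,fy=3)); st('end')
E
python3 e.py
```

```text
[2.41 1.04 0.47]
 32.44 [ 91.1 124.   86.3] op 0.156 F [-3.8  8.1  6.9] ff 66.8
open 33.36 [ 90.  121.4  84.6] op 0.601 F [-0.6  0.   0.8] ff 0.0
bar c [ 91.5 116.2] len sd [ 5.2 17.2] angle cw rad 1.34
end 35.38 [ 39.9  20.3 328.7] op 0.599 F [ 0.1 -0.3  0.4] ff 0.0
```

View pics/w6.png

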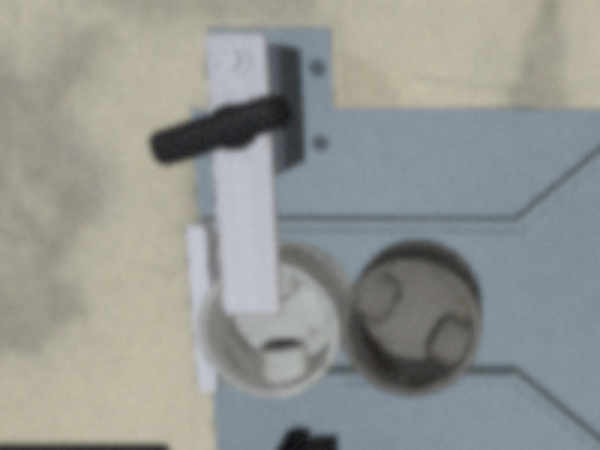

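```bash
python3 - <<'E'
from h import *
from workcell import env
p=env.grab_frame("wrist"); np.save("w6.npy",p,allow_pickle=True); im=p['image']
inv=lambda w:T([0,0,-t[2]],[[*(w[:2]-t[:2]),w[2]]])[0]*1e3
g=im.max(2)
lab=cv2.connectedComponentsWithStats((g<48).astype(np.uint8))
for th in (40,48,56):
  n,l,s,c=cv2.connectedComponentsWithStats((g<th).astype(np.uint8))
  for i in range(1,n):
    if 60<s[i,4]<900 and 140<c[i][0]<205 and 105<c[i][1]<140:
      v,u=np.nonzero(l==i);P=np.array([inv(ray(p,x,.114))[:2] for x in zip(u,v)])
      w,V=np.linalg.eigh(np.cov(P.T));d=V[:,1];print(th,s[i],P.mean(0).round(1),np.sqrt(w).round(1),round(float((-np.arctan2(d[1],d[0]))%np.pi),3))
for z in(.105,.114):
  a,b=[inv(ray(p,(x/3+100,y/3+80),z)) for x,y in((160,149),(284,108))];d=a-b
  print(a.round(1),b.round(1),(-np.arctan2(d[1],d[0]))%np.pi)
# tray direction check: lane wall line in crop (280,217)-(515,217), z=.024
a,b=[inv(ray(p,(x/3+100,y/3+80),.024)) for x,y in((280,217),(515,217))];print(a.round(1),b.round(1))
E
```

```text
48 [152 112  46  21 290] [ 90.1 120.2] [ 2.8 16.8] 1.286
56 [151 111  48  23 475] [ 91.4 119.7] [ 3.3 15.9] 1.278
[ 82.3 148.7 105. ] [ 98.2  98.7 105. ] 1.264053323725212
[ 83.  145.7 114. ] [ 98.5  96.9 114. ] 1.2640533237252147
[ 43.5 119.8  24. ] [43.5  5.1 24. ]
```

The bar measures about 1.28 rad: it is touching, but it lags the tool because of slip in the pads. I'll re-grip at that angle with a firmer grip and turn further.

```bash
cat > f.py <<'E'
exec(open('d.py').read().split("env.goto(W(90")[0])
import sys
a0=float(sys.argv[1]);A=[float(x) for x in sys.argv[2:]]
def tq(a):
    s=env.read_state();print(a,np.round(s['wrist_torque'],2),'tool',round((YAW-s['tool_rot'][2])/57.2958,3),'clk',round(s['clock'],1),'op',round(s['opening'],3))
env.goto(W(90.5,123,150),q(a0))
print(env.move_straight(W(90.5,123,z(a0)),rate=.1,force_limit=12)); tq('down')
env.gripper_to(0.0,60); env.dwell(.2); tq('grip')
for a in A:
    env.move_straight(W(90.5,123,z(a)),rotation=q(a),rate=.006); env.dwell(.15); tq(a)
env.gripper_to(0.6)
env.move_straight(W(90.5,123,150),rate=.15)
env.goto(W(40,20,330),O)
p=env.grab_frame("wrist");im=p['image'];g=im.max(2)
inv=lambda w:T([0,0,-t[2]],[[*(w[:2]-t[:2]),w[2]]])[0]*1e3
for th in (44,48,52,56):
  n,l,s,c=cv2.connectedComponentsWithStats((g<th).astype(np.uint8))
  for i in range(1,n):
    if 60<s[i,4]<900 and 140<c[i][0]<205 and 105<c[i][1]<140:
      v,u=np.nonzero(l==i);P=np.array([inv(ray(p,x,.114))[:2] for x in zip(u,v)])
      w,V=np.linalg.eigh(np.cov(P.T));d=V[:,1];print(th,s[i,4],P.mean(0).round(1),np.sqrt(w).round(1),round(float((-np.arctan2(d[1],d[0]))%np.pi),3))
cv2.imwrite("pics/w7.png",cv2.resize(im[80:230,100:300],None,fx=3,fy=3))
E
python3 f.py 1.28 1.34 1.40 1.46
```

```text
False
down [ 0.04 -0.06  0.02] tool 1.28 clk 37.5 op 0.599
grip [0.17 0.01 0.13] tool 1.28 clk 38.5 op 0.158
1.34 [0.08 0.1  0.23] tool 1.339 clk 38.9 op 0.158
1.4 [0.12 0.21 0.45] tool 1.398 clk 39.3 op 0.154
1.46 [0.15 0.27 0.65] tool 1.457 clk 39.7 op 0.157
44 101 [ 86.7 125. ] [ 1.4 11.9] 1.299
48 292 [ 90.5 119.7] [ 3.  16.3] 1.278
52 421 [ 91.  120.5] [ 3.2 15.7] 1.284
56 468 [ 91.3 120. ] [ 3.2 15.8] 1.28
```

```bash
cat > g.py <<'E'
exec(open('f.py').read().split("env.goto(W(90.5")[0])
def bar(m):
    p=env.grab_frame("wrist");g=p['image'].max(2);np.save(f"g_{m}.npy",p,allow_pickle=True)
    o=[]
    for r in range(192,232,3):
        u=np.nonzero(g[r,225:300]<60)[0]+225
        o.append((r,int(u.min()),int(u.max()),round(float(u.mean()),1)) if len(u) else (r,))
    print(m,o)
env.goto(W(90.5,123,150),q(a0))
env.move_straight(W(90.5,123,z(a0)),rate=.1,force_limit=12); tq('down'); bar('down')
env.gripper_to(0.0,60); tq('grip'); bar('grip')
for a in A:
    env.move_straight(W(90.5,123,z(a)),rotation=q(a),rate=.006); env.dwell(.1); tq(a); bar(a)
env.gripper_to(0.4); bar('rel'); tq('rel')
E
python3 g.py 1.28 1.37 1.46
```

```text
down [0.1  0.01 0.02] tool 1.28 clk 44.8 op 0.599
down [(192,), (195,), (198, 257, 263, 260.0), (201, 252, 270, 261.0), (204, 249, 271, 260.0), (207, 249, 272, 260.5), (210, 248, 273, 260.5), (213, 248, 273, 260.5), (216, 247, 272, 259.5), (219, 247, 273, 260.0), (222, 247, 273, 260.0), (225, 247, 273, 260.0), (228, 247, 273, 260.0), (231, 247, 274, 260.5)]
grip [0.32 0.1  0.09] tool 1.279 clk 45.5 op 0.155
grip [(192,), (195,), (198, 257, 264, 260.5), (201, 252, 271, 261.5), (204, 250, 272, 261.0), (207, 249, 273, 261.0), (210, 249, 273, 261.0), (213, 248, 273, 260.5), (216, 248, 273, 260.5), (219, 247, 273, 260.0), (222, 247, 273, 260.0), (225, 233, 288, 260.5), (228, 232, 289, 260.5), (231, 231, 289, 260.0)]
1.37 [0.33 0.26 0.33] tool 1.368 clk 46.0 op 0.156
1.37 [(192,), (195,), (198, 257, 263, 260.0), (201, 252, 271, 261.5), (204, 250, 272, 261.0), (207, 249, 273, 261.0), (210, 249, 273, 261.0), (213, 248, 273, 260.5), (216, 248, 273, 260.5), (219, 248, 273, 260.5), (222, 248, 273, 260.5), (225, 233, 288, 260.5), (228, 232, 289, 260.5), (231, 231, 289, 260.1)]
1.46 [0.36 0.34 0.67] tool 1.457 clk 46.4 op 0.159
1.46 [(192,), (195,), (198, 257, 265, 261.0), (201, 252, 271, 261.5), (204, 250, 271, 260.5), (207, 249, 273, 261.0), (210, 249, 273, 261.0), (213, 249, 273, 261.0), (216, 248, 273, 260.5), (219, 248, 273, 260.5), (222, 248, 273, 260.5), (225, 233, 288, 260.6), (228, 232, 289, 260.7), (231, 231, 289, 260.1)]
rel [(192,), (195,), (198,), (201, 247, 259, 253.0), (204, 243, 261, 252.0), (207, 240, 263, 251.5), (210, 239, 263, 251.0), (213, 239, 264, 251.5), (216, 239, 264, 251.5), (219, 238, 264, 251.0), (222, 238, 265, 251.5), (225, 237, 266, 251.5), (228, 225, 299, 257.1), (231, 225, 299, 259.4)]
rel [ 0.12 -0.01 -0.01] tool 1.46 clk 47.1 op 0.4
```

When gripped, the bar follows the tool to 1.46, and on release it springs back to about 1.28. At that point the thread load equals the knob friction. I'll release gently from just above that angle, so it stays at the highest load friction can hold.

```bash
cat > i.py <<'E'
exec(open('g.py').read().split("env.goto(W(90.5")[0])
def turn(a): env.move_straight(W(90.5,123,z(a)),rotation=q(a),rate=.02)
def bar(m):
    g=env.grab_frame("wrist")['image'].max(2)
    r=np.arange(204,222);c=[np.nonzero(g[k,225:300]<60)[0].mean()+225 for k in r]
    print(m,'centre col',round(float(np.mean(c)),2),'slope',round(float(np.polyfit(r,c,1)[0]),3))
turn(1.28); bar('free@1.28')
for a in (1.32,1.35):
    env.gripper_to(0,30); turn(a); env.dwell(.1); tq(a); bar('held')
    env.gripper_to(0.0,5); env.dwell(.2); tq('soft'); bar('soft')
    env.gripper_to(0.35); env.dwell(.3); bar('rel'); turn(1.28); bar('free@1.28'); 
tq('end')
E
python3 i.py 1.28
```

```text
Traceback (most recent call last):
  File "i.py", line 1, in <module>
    exec(open('g.py').read().split("env.goto(W(90.5")[0])
    ~~~~^^^^^^^^^^^^^^^^^^^^^^^^^^^^^^^^^^^^^^^^^^^^^^^^^
SyntaxError: unterminated string literal (detected at line 1)
```

```bash
sed -i "1s/.*/exec(open('f.py').read().split('env.goto(W(90.5')[0])/" i.py; python3 i.py 1.28
```

```text
free@1.28 centre col 258.61 slope -0.058
1.32 [ 0.34 -0.52  0.06] tool 1.319 clk 48.4 op 0.184
held centre col 258.61 slope -0.05
soft [ 0.09 -0.69  0.01] tool 1.32 clk 48.9 op 0.217
soft centre col 256.75 slope -0.047
rel centre col 256.06 slope -0.059
free@1.28 centre col 257.69 slope -0.058
1.35 [ 0.29 -0.37  0.09] tool 1.348 clk 50.9 op 0.191
held centre col 257.61 slope -0.037
soft [ 0.05 -0.63 -0.06] tool 1.35 clk 51.4 op 0.219
soft centre col 255.39 slope -0.017
rel centre col 254.64 slope -0.056
free@1.28 centre col 257.42 slope -0.037
end [ 0.05 -0.01 -0.02] tool 1.282 clk 52.6 op 0.349
```

```bash
cat > j.py <<'E'
src=open('i.py').read().split("turn(1.28); bar")[0].replace("print(m,'centre","return float(np.mean(c));print(m,'centre")
exec(src)
turn(1.25); print('free@1.25',bar(''))
for rel in (1.30,1.34):
    env.gripper_to(0,60); turn(1.36); tq(1.36); turn(rel); env.dwell(.1); tq(rel); h=bar('')
    env.gripper_to(0.35); r=bar(''); turn(1.28); f=bar(''); print('held',h,'rel',r,'free@1.28',f)
    if f>260.2 or env.read_state()['clock']>60: break
tq('end')
E
python3 j.py 1.28
```

```text
free@1.25 258.55555555555554
1.36 [0.26 0.02 0.3 ] tool 1.356 clk 53.6 op 0.156
1.3 [ 0.39 -0.03  0.16] tool 1.3 clk 54.0 op 0.155
held 260.72222222222223 rel 256.8611111111111 free@1.28 258.6388888888889
1.36 [0.06 0.33 0.25] tool 1.357 clk 55.7 op 0.154
1.34 [0.03 0.29 0.35] tool 1.337 clk 56.1 op 0.152
held 260.47222222222223 rel 255.33333333333334 free@1.28 258.5833333333333
end [ 0.03 -0.01  0.02] tool 1.281 clk 57.1 op 0.351
```

```bash
cat > k.py <<'E'
src=open('i.py').read().split("turn(1.28); bar")[0].replace("print(m,'centre","return float(np.mean(c));print(m,'centre")
exec(src)
def tz(): 
    s=env.read_state();return float(s['wrist_torque'][2])
env.gripper_to(0,60)
lo=[]
for a in (1.2,1.18): turn(a); env.dwell(.03); lo.append(tz())
up=[]
for a in np.arange(1.20,1.345,.02): turn(a); env.dwell(.03); up.append((round(a,2),round(tz(),3)))
bias=(lo[-1]+up[1][1])/2
print('back-free',np.round(lo,3),'up',up,'bias',round(bias,3),env.read_state()['clock'])
for a in np.arange(1.33,1.24,-.01):
    turn(a); env.dwell(.03); x=tz()-bias; print(round(a,2),round(x,3),end='; ')
    if x<.01: break
h=bar(''); env.gripper_to(.35); r=bar(''); print('\nheld',h,'rel',r); tq('end')
E
python3 k.py 1.28
```

```text
back-free [0.005 0.009] up [(np.float64(1.2), -0.1), (np.float64(1.22), -0.122), (np.float64(1.24), -0.098), (np.float64(1.26), 0.014), (np.float64(1.28), 0.017), (np.float64(1.3), 0.13), (np.float64(1.32), 0.182), (np.float64(1.34), 0.276)] bias -0.056 60.425
1.33 0.297; 1.32 0.209; 1.31 0.18; 1.3 0.198; 1.29 0.164; 1.28 0.178; 1.27 0.073; 1.26 0.06; 1.25 0.102; 1.24 0.059; 
held 260.5833333333333 rel 258.8333333333333
end [ 0.05 -0.02 -0.03] tool 1.24 clk 64.0 op 0.347
```

```bash
cat > l.py <<'E'
exec(open('i.py').read().split("turn(1.28); bar")[0])
env.gripper_to(0,60); turn(1.33); turn(1.40); tq('held')
env.gripper_to(.45); tq('rel')
env.move_straight(W(90.5,123,175),rate=.2); tq('up')
print(env.close_job())
E
python3 l.py 1.28
```

```text
held [0.31 0.46 0.49] tool 1.397 clk 65.0 op 0.159
rel [ 0.05 -0.03  0.03] tool 1.4 clk 65.7 op 0.451
up [ 0.05  0.04 -0.05] tool 1.4 clk 66.3 op 0.453
the job is handed in; nothing more can be done
None
```

The job is handed in at 66.3 s: the dark piston was nudged back, the light one slid in and pushed against the stop, and the dark one now touches it; the clamp knob was turned to 1.40 rad, but in earlier tries it sprang back on release to about 1.28 (foot touching, short of the 1.35 "firm" mark), and I did not measure it after the last release.

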